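Turn the trolley wheel until its valve is at twelve o'clock

ROBOT

A 6-joint arm with a two-finger parallel gripper is mounted at the origin on the work surface. World frame = base frame: x ahead of the robot, y to its left, z up, the work surface at z = 0. Lengths are in mm, angles in rad, forces in N, time in s.
With the tool pointing down it reaches from about 300 to 775 mm from the base axis. Payload 14.6 kg.
Tool frame: the origin (TCP) lies where the fingers leave the gripper's body, on its centre line; the fingertips stand 97 mm ahead of it and the grasp point (between the pads) lies ahead of it (grip_depth is the z of the grasp point in the tool frame, in mm); z points along the fingers, y is the line along which they close (so a half turn about z gives the same grasp; the last joint's range is limited). The gripper opens to 94 mm and grips with 3 to 60 N. Pads are 16 mm wide; open, the fingers measure 119 mm over their backs; the gripper's body (75 mm by 177 mm) begins 78 mm behind the grasp point.
Start: joints at [-1.323, 0.3, 1.521, -0, 1.321, -0.067], TCP at [170.288, -522.965, 302.646] pointing down, gripper open.
Joint ranges: [-3.03, 3.03], [-0.79, 2.21], [0.23, 2.52], [-1.04, 4.18], [0, 3.07], [-2.55, 2.55]. Speed limits (rad/s): [2.22, 2.22, 2.57, 3.14, 3.14, 3.14].

INTERFACE

Orientations are given as [roll, pitch, yaw] about the fixed x, y, z axes, in that order (R = Rz(yaw) Ry(pitch) Rx(roll)).
In Python, from cell import read_state, camera, sign_off, regions_of, spot_point, grip_depth gives the robot as it stands. The module is installed in compiled form; this text tells all that it offers.
- The arm moves only by the tool send_rows, never from a script. Its argument "series" is a list of rows, each a list of 3 entries, a list of its own where there are three numbers: the shift along the world's x, y, z in mm, then the turn about the world's z in degrees, then the closure, from -1 (fully open) to 1 (shut), so that 0 is half open. A call has 1 to 12 rows; each row shifts and turns the commanded pose from where the row before left it; what a row does not reach is not made up. A row lasts 1/10 s, in which the tool goes at most 50 mm and 8.59 degrees, less where a joint would pass 70% of its speed; a pose out of reach is approached as far as the arm can. A call is refused whole if a number of a shift passes 50 or a number of a turn 8.59, either way. A call with a gripper value outside its range is refused whole. The fingers move at their own pace and stop on an object; "squeeze" is the grip in N (left out, the last holds). Time passes only in rows, so rows that do not move let the fingers close. It gives the time, the measured TCP pose, the force, the opening and the grip force at its end, in the units of the state.
- read_state(): the state, without advancing time (a new reading comes with each control period).
- camera(name): name is "side" or "top" or "wrist"; returns a dict with "color" (400x640x3 uint8, blue, green, red), "fx", "fy", "cx", "cy" (pixels), "dist" ([k1, k2, p1, p2, k3] as OpenCV has them; the pictures are not rectified), "camera_from_world" (4x4, takes a point from world to camera coordinates). Camera axes: x right, y down, z forward; pixel columns grow to the right and rows downward; lengths in mm; the calibration is good to about 2 mm. A picture is of the moment at which its call begins. There is no depth.
- sign_off(): hands the job in; it is judged then, once.
Trained networks look in a picture, given as the dict that the camera call returned (one of the last four; its "shot" number tells which), for a name from the list of things; names that differ only in an ending like _2 or _b are one class to them, and where a whole thing is asked for, a point or a joint stands for the part that bears it (a point fixed in the world has none). Each returns a list of dicts, best first, with "confidence" (0 to 1); they miss things now and then, are a little off and sometimes report something else, mostly with a low value. They report only what shows in the picture. A call takes as long as a camera call.
- regions_of(thing, picture): "mask" (400x640 bool, what is visible of it).
- spot_point(thing, picture): "point" ([x, y, z] in mm, in the coordinates of the camera as it stood for that picture, good to about 4 mm: a listed point, or the origin of a listed thing).
The state is a dict: "clock": time; "joints": joint angles; "qd": joint speeds; "effort": joint torques, N m; "eef_pos": TCP position; "eef_rot": TCP orientation; "wrist_force": force on the tool from outside, world axes, zero at the start; "moment": the same for the moment, N m; "finger_gap": finger opening in mm; "finger_force": force on a finger pad.
Only numpy, scipy, OpenCV 4.12 (cv2) and the standard library are available. Lean on these libraries where they do the work, as an engineer would, in place of code of your own. Each camera call takes 0.05 s, during which the arm holds its last target. There are 200 camera calls.

TASK

The red trolley wheel on the bench stand has to be pumped up: with the fingertips, push its spokes one after another to turn the wheel clockwise, as seen from its open face (the other way would loosen the axle nut), until the valve stem with the blue cap stands straight up above the hub, at twelve o'clock under the yellow pointer, then take the hand away and leave it at rest. Push gently and only on the spokes: keep off the tyre and the valve, do not pinch the wheel, and leave the jar, socket, tools and can where they are.

Things in the scene. Friction and masses are not known exactly. Their poses are not given: they have to be found in the camera images.
- stand: grey steel wheel stand, fixed; base plate 330 x 380 x 12 mm. The wheel's open face looks to the stand's -x and up, away from the robot; x runs roughly back to the robot, z up. The wheel's plane leans back 45 degrees (top towards +x): in the stand's frame the axle runs along (cos 45, 0, -sin 45), from open face to back, and twelve o'clock is along (sin 45, 0, cos 45) from the hub
- hub (a point): centre of the wheel on its axle, in the wheel's mid-plane, 150 mm straight above the stand's origin; axes as those of the stand
- legs_top (a point): front end of the axle, 52 mm in front of the wheel's mid-plane, in a boss 32 mm across; from here two grey legs 16 mm thick run down towards the stand's +y and -y sides, 30 degrees below level, parallel to the wheel's plane. They bar the lower part of the face; above them the spokes are free to reach. Two like legs stand 52 mm behind the mid-plane
- pointer (a point): middle of the small yellow pointer (12 mm wide, 30 mm tall) at twelve o'clock just outside the tyre, on a thin grey hoop (8 mm bar, 158 mm radius about the axle, 30 mm behind the wheel's mid-plane)
- wheel (a joint): angle of the wheel, rad: 0 (or whole turns) with the valve at twelve o'clock, growing as it turns clockwise seen from the open face; starts at 1.3 to 3.3, so 6.28 is the next twelve o'clock; no stop near. Stiff bearing (about 0.15 N m): it stays where left and hardly coasts. Hub 50 mm across and 50 mm long; five straight red spokes at 36, 108, 180, 252 and 324 degrees clockwise from the valve, which is midway between two of them
- spoke (a point): point on the mid-line of the spoke that is 36 degrees clockwise of the valve, 66 mm from the hub's centre; each spoke is 10 mm wide, 16 mm deep (centred on the wheel's mid-plane) and runs from the hub to the rim's inner edge at radius 100 mm
- tyre: black tyre on the wheel, 280 mm outer diameter, 38 mm thick; it stands 19 mm to each side of the wheel's mid-plane; origin at the hub's centre; not to be pushed
- valve: valve stem inside the rim, pointing at the hub: brass stem 9 mm across, blue cap 13 mm across, reaching from radius 101 mm to 72 mm; origin at the hub's centre, its z axis runs from the hub to the valve; not to be pushed
- valve_cap (a point): middle of the blue valve cap, 78 mm from the hub's centre
- grease_jar: small jar, 48 mm across, 55 mm tall, orange lid, standing on the open-face side of the stand's base; origin under its centre; a bystander
- socket: steel tube socket, 28 mm across, 36 mm tall, standing on the open-face side of the stand's base; origin under its centre; a bystander
- screwdriver: screwdriver with a red handle lying on the table to the left; a bystander
- wrench: steel wrench lying on the table to the right; a bystander
- spray_can: blue can, 58 mm across, 160 mm tall, standing on the table to the left; a bystander
- hammer: hammer with a wooden handle lying on the table to the right; a bystander

How it is judged:
By the outcome, as a careful person would: the job done as asked, in the order asked, and still so for the second after the job is handed in, with the robot touching nothing.
It also fails if it takes over 51 s, if anything falls off the work surface, if the arm or the gripper's body presses on something with over 40 N, if the wrist force passes 120 N, or if a joint passes its speed limit or range.

## Working session

There is one attempt and no reset: what is moved stays moved. The work goes in short steps, Python scripts to look and compute and a tool call to move; the robot and the scene stay as the last step left them, time stands still between calls to the robot, and variables do not carry over. Pictures are saved under pics/ and viewed, at most 10 in all, crops included, and the job is handed in when it is done.

Besides the shell and the picture viewer there is one more tool, called after "Emit:" as name([rows], argument=value, ...), one row to a line, values as JSON. send_rows: Moves the arm, as the interface text tells. Its arguments: {"type":"object","properties":{"series":{"type":"array"},"squeeze":{"type":"number"}},"required":["series"]}

```bash
mkdir -p pics; cat > h.py <<'E'
import numpy as np, cv2
from cell import *
def w(pic,p):
    T=np.linalg.inv(pic["camera_from_world"]); return (T@np.r_[p,1])[:3]
def proj(pic,P):
    T=pic["camera_from_world"]; K=np.array([[pic["fx"],0,pic["cx"]],[0,pic["fy"],pic["cy"]],[0,0,1]])
    return cv2.projectPoints(np.array(P,float).reshape(-1,3),cv2.Rodrigues(T[:3,:3])[0],T[:3,3],K,np.array(pic["dist"]))[0].reshape(-1,2)
E
python3 - <<'E'
from h import *
s=read_state()
for k,v in s.items(): print(k,np.round(v,3))
print(grip_depth if not callable(grip_depth) else grip_depth())
for n in("side","top"):
    p=camera(n); cv2.imwrite(f"pics/{n}0.png",p["color"])
    T=np.linalg.inv(p["camera_from_world"]); print(n,"cam",T[:3,3].round(),T[:3,2].round(2))
    for t in("stand","hub","legs_top","pointer","spoke","valve_cap","tyre","grease_jar","socket","spray_can"):
        r=spot_point(t,p)
        print(t,[(round(d["confidence"],2),w(p,d["point"]).round(0).tolist()) for d in r[:2]])
E
```

```text
clock 0.0
joints [-1.323  0.3    1.522 -0.     1.321 -0.067]
qd [-0.001  0.    -0.001  0.     0.     0.002]
effort [-1.0000e-03 -5.3181e+01 -3.5273e+01  7.1000e-02  2.4000e-02 -0.0000e+00]
eef_pos [ 170.263 -522.827  302.086]
eef_rot [-3.14  -0.     0.315]
wrist_force [ 0.421 -0.663  0.075]
moment [ 0.005 -0.047 -0.012]
finger_force 0.0
finger_gap 94.204
78.39999999999999
side cam [522. 782. 942.] [ 0.07 -0.72 -0.69]
stand [(0.76, [496.0, -71.0, 0.0])]
hub [(0.94, [496.0, -77.0, 150.0])]
legs_top [(0.86, [538.0, -70.0, 183.0])]
pointer [(0.59, [361.0, -86.0, 240.0])]
spoke [(0.96, [507.0, -12.0, 129.0])]
valve_cap [(0.97, [480.0, -0.0, 163.0])]
tyre []
grease_jar [(0.5, [667.0, -146.0, 12.0])]
socket [(0.66, [646.0, 47.0, 13.0])]
spray_can [(0.97, [617.0, 408.0, 2.0])]
top cam [ 393.  -32. 1371.] [ 0.14  0.01 -0.99]
stand [(0.73, [499.0, -75.0, 0.0])]
hub [(0.63, [676.0, -148.0, 10.0]), (0.63, [491.0, -377.0, 0.0])]
legs_top [(0.9, [539.0, -70.0, 186.0])]
pointer [(0.69, [366.0, -85.0, 243.0])]
spoke [(0.93, [509.0, -16.0, 130.0]), (0.49, [505.0, -77.0, 151.0])]
valve_cap [(0.93, [481.0, -2.0, 159.0])]
tyre [(0.46, [367.0, -85.0, 243.0])]
grease_jar [(0.26, [368.0, -84.0, 243.0])]
socket [(0.5, [644.0, 46.0, 15.0])]
spray_can [(0.65, [618.0, 402.0, 2.0])]
```

View pics/side0.png

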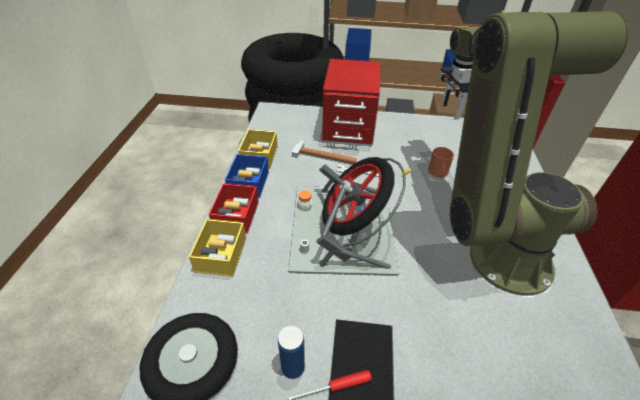

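View pics/top0.png

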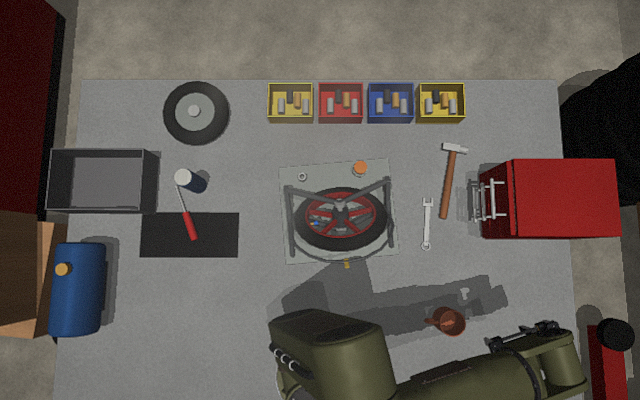

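```bash
cat >> h.py <<'E'
H=np.array([498,-74.5,150]); yaw=0.08
xs=np.array([-np.cos(yaw),-np.sin(yaw),0]); z=np.array([0,0,1.])
U=(xs+z)/2**.5; N=(z-xs)/2**.5; R=np.cross(xs,z)
def tcp(th,gap=0,rho=58,D=15):   # TCP with closed fingers just behind (ccw of) a spoke at th deg
    t=np.radians(th); d=5+12.5*abs(np.cos(t))+19*abs(np.sin(t))+gap
    c=rho*(np.cos(t)*U+np.sin(t)*R)+d*(-np.sin(t)*U+np.cos(t)*R)*-1
    return H+c+z*(97-D)
def ang(P): v=P-H; return np.degrees(np.arctan2(v@R,v@U))
def valve(names=("side","top")):
    out=[]
    for n in names:
        p=camera(n)
        for t,o in(("valve_cap",0),("spoke",36)):
            for d in spot_point(t,p)[:1]:
                P=w(p,d["point"]); out.append((n,t,round(d["confidence"],2),round(ang(P)-o,1),P.round().tolist()))
    return out
def pts(ths,**k):
    P=np.array([tcp(t,**k) for t in ths]); 
    for t,q,dq in zip(ths,P,np.diff(P,axis=0,prepend=P[:1])): print(round(t),q.round(1),dq.round(1))
E
python3 - <<'E'
from h import *
for v in valve(): print(v)
print("start",tcp(-34,10))
pts(np.r_[-34,np.arange(-30,81,10)])
E
```

```text
('side', 'valve_cap', 0.81, np.float64(77.6), [480.0, -3.0, 160.0])
('top', 'valve_cap', 0.62, np.float64(76.0), [477.0, -4.0, 160.0])
('top', 'spoke', 0.9, np.float64(79.2), [514.0, -16.0, 133.0])
start [ 483.26857308 -138.14911586  251.7708111 ]
-34 [ 478.7 -130.2  255.7] [0. 0. 0.]
-30 [ 475.6 -127.4  258.6] [-3.1  2.8  2.8]
-20 [ 468.5 -118.7  264.9] [-7.1  8.7  6.4]
-10 [ 462.7 -107.8  269.9] [-5.8 10.9  4.9]
0 [458.5 -95.2 273. ] [-4.2 12.6  3.2]
10 [456.  -88.1 274.9] [-2.5  7.1  1.9]
20 [454.1 -80.  276.2] [-1.9  8.1  1.2]
30 [453.1 -71.  276.5] [-1.   9.   0.3]
40 [453.2 -61.3 275.6] [ 0.1  9.7 -0.9]
50 [454.7 -51.2 273.3] [ 1.5 10.1 -2.3]
60 [457.7 -41.2 269.5] [ 3.  10.  -3.8]
70 [462.4 -32.  264.1] [ 4.7  9.3 -5.4]
80 [468.7 -24.1 257.1] [ 6.3  7.9 -6.9]
```

Emit:
send_rows([
  [[26,32,7],-1.1,1],
  [[26,32,7],-1.1,1],
  [[26,32,7],-1.1,1],
  [[26,32,7],-1.1,1],
  [[26,32,7],-1.1,1],
  [[26,32,7],-1.1,1],
  [[26,32,7],-1.1,1],
  [[26,32,7],-1.1,1],
  [[26,32,7],-1.1,1],
  [[26,32,7],-1.1,1],
  [[26,32,7],-1.1,1],
  [[26,32,0],-1.3,1],
])

```text
clock: 2.6
eef_pos: [483.2, -137.4, 380.7]
eef_rot: [3.141, -0.002, 0.08]
wrist_force: [0.4, -0.1, -1.0]
finger_gap: 1.9
finger_force: 0.0
```

Emit:
send_rows([
  [[0,0,0],0,1],
  [[0,0,0],0,1],
  [[0,0,0],0,1],
])

```text
clock: 2.9
eef_pos: [481.8, -139.6, 379.6]
eef_rot: [3.142, 0.0, 0.08]
wrist_force: [0.2, 0.0, -0.1]
finger_gap: 0.5
finger_force: 0.0
```

```bash
python3 - <<'E'
from h import *
s=read_state(); print(s["eef_pos"],s["eef_rot"],s["finger_gap"],s["clock"])
p=camera("wrist"); cv2.imwrite("pics/w1.png",p["color"])
for t in("hub","legs_top","pointer","spoke","valve_cap"):
    print(t,[(round(d["confidence"],2),w(p,d["point"]).round(0).tolist()) for d in spot_point(t,p)[:1]])
a=H
print(proj(p,[H,H+26*N,H+52*N,H+158*U-30*N]+[H+100*(np.cos(x)*U+np.sin(x)*R) for x in np.radians(77+np.array([0,36,108,180,252,324]))]).round().tolist())
E
```

```text
[ 481.84122012 -139.61855801  379.59452277] [3.14151665e+00 2.26047098e-04 8.04619567e-02] 0.48350190881447974 2.9
hub [(0.79, [502.0, -75.0, 143.0])]
legs_top [(0.84, [536.0, -71.0, 189.0])]
pointer []
spoke [(0.55, [509.0, -9.0, 131.0])]
valve_cap [(0.83, [478.0, 1.0, 157.0])]
[[256.0, 177.0], [251.0, 160.0], [246.0, 141.0], [243.0, 349.0], [156.0, 195.0], [176.0, 148.0], [272.0, 109.0], [350.0, 159.0], [304.0, 256.0], [175.0, 245.0]]
```

View pics/w1.png

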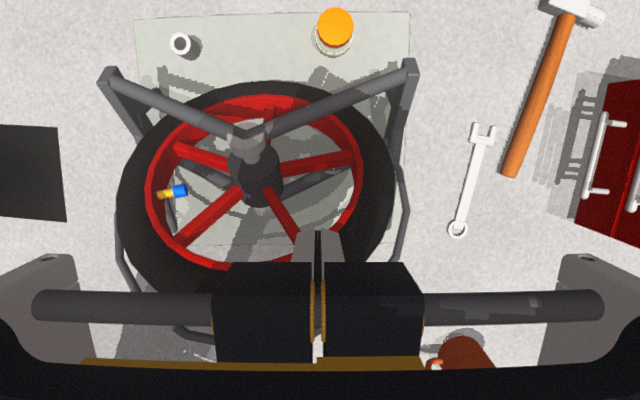

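Emit:
send_rows([
  [[0,0,-15],0,1],
  [[0,0,-15],0,1],
  [[0,0,-15],0,1],
  [[0,0,-15],0,1],
  [[0,0,-12],0,1],
  [[0,0,-12],0,1],
  [[0,0,-10],0,1],
  [[0,0,-8],0,1],
  [[0,0,-8],0,1],
  [[0,0,-8],0,1],
  [[0,0,-8],0,1],
  [[0,0,0],0,1],
])

```text
clock: 4.4
eef_pos: [482.0, -138.9, 252.6]
eef_rot: [-3.141, 0.001, 0.081]
wrist_force: [-0.1, 0.2, 0.6]
finger_gap: 0.5
finger_force: 0.0
```

Emit:
send_rows([
  [[-3,6,3],0,1],
  [[-3.4,5.5,3],0,1],
  [[-3.5,4.4,3.2],0,1],
  [[-3.5,4.4,3.2],0,1],
  [[-3,5.5,2.5],0,1],
  [[-3,5.5,2.5],0,1],
  [[-2,6.3,1.6],0,1],
  [[-2,6.3,1.6],0,1],
  [[-2.5,7,1.9],0,1],
  [[-2,8,1.2],0,1],
  [[0,0,0],0,1],
])

```text
clock: 5.5
eef_pos: [454.2, -79.1, 277.6]
eef_rot: [-3.141, -0.0, 0.082]
wrist_force: [-0.6, -0.1, -0.2]
finger_gap: 0.6
finger_force: 0.0
```

```bash
python3 - <<'E'
from h import *
for v in valve(("side","top","wrist")): print(v)
E
```

```text
('side', 'valve_cap', 0.88, np.float64(132.7), [530.0, -14.0, 111.0])
('side', 'spoke', 0.58, np.float64(126.0), [538.0, -51.0, 105.0])
('top', 'valve_cap', 0.71, np.float64(132.0), [527.0, -16.0, 112.0])
('top', 'spoke', 0.78, np.float64(130.5), [540.0, -56.0, 102.0])
('wrist', 'valve_cap', 0.68, np.float64(130.5), [531.0, -10.0, 113.0])
```

Emit:
send_rows([
  [[-1,9,0.3],0,1],
  [[0,9.7,-1],0,1],
  [[1.5,10,-2.3],0,1],
  [[3,10,-3.8],0,1],
  [[4.7,9.3,-5.4],0,1],
  [[3,4,-3.4],0,1],
  [[3.2,4,-3.5],0,1],
  [[0,0,0],0,1],
  [[-5,-5,5],0,1],
  [[-2,-3,20],0,1],
  [[0,0,30],0,1],
  [[0,0,40],0,1],
])

```text
clock: 7.15
eef_pos: [461.0, -32.5, 353.9]
eef_rot: [-3.141, 0.002, 0.08]
wrist_force: [0.3, -0.6, -0.3]
finger_gap: 0.6
finger_force: 0.0
```

```bash
python3 - <<'E'
from h import *
print(read_state()["eef_pos"])
for v in valve(("side","top","wrist")): print(v)
for t in (-60,-64): print(tcp(t,10),tcp(t))
pts(np.arange(-60,81,10))
E
```

```text
[460.95685422 -32.52417387 353.94555375]
('side', 'valve_cap', 0.65, np.float64(-172.9), [557.0, -80.0, 93.0])
('side', 'spoke', 0.96, np.float64(-175.8), [537.0, -113.0, 115.0])
('top', 'valve_cap', 0.86, np.float64(-171.7), [557.0, -82.0, 93.0])
('top', 'spoke', 0.83, np.float64(-173.9), [538.0, -117.0, 114.0])
('wrist', 'spoke', 0.77, np.float64(-173.8), [535.0, -116.0, 114.0])
[ 506.09547185 -143.15434436  229.41691076] [ 499.59175949 -138.65971138  235.54063512]
[ 509.35318254 -142.40372979  226.10963406] [ 502.66775247 -138.54193125  232.46506771]
-60 [ 499.6 -138.7  235.5] [0. 0. 0.]
-50 [ 491.6 -137.4  243.4] [-8.   1.3  7.9]
-40 [ 483.4 -133.7  251.2] [-8.1  3.7  7.8]
-30 [ 475.6 -127.4  258.6] [-7.8  6.3  7.3]
-20 [ 468.5 -118.7  264.9] [-7.1  8.7  6.4]
-10 [ 462.7 -107.8  269.9] [-5.8 10.9  4.9]
0 [458.5 -95.2 273. ] [-4.2 12.6  3.2]
10 [456.  -88.1 274.9] [-2.5  7.1  1.9]
20 [454.1 -80.  276.2] [-1.9  8.1  1.2]
30 [453.1 -71.  276.5] [-1.   9.   0.3]
40 [453.2 -61.3 275.6] [ 0.1  9.7 -0.9]
50 [454.7 -51.2 273.3] [ 1.5 10.1 -2.3]
60 [457.7 -41.2 269.5] [ 3.  10.  -3.8]
70 [462.4 -32.  264.1] [ 4.7  9.3 -5.4]
80 [468.7 -24.1 257.1] [ 6.3  7.9 -6.9]
```

Emit:
send_rows([
  [[12,-28,0],0,1],
  [[12,-28,0],0,1],
  [[12,-28,0],0,1],
  [[11,-27,0],0,1],
  [[0,0,-20],0,1],
  [[0,0,-25],0,1],
  [[0,0,-25],0,1],
  [[0,0,-18],0,1],
  [[0,0,-15],0,1],
  [[0,0,-12],0,1],
  [[0,0,-10],0,1],
  [[0,0,0],0,1],
])

```text
clock: 8.8
eef_pos: [508.5, -143.0, 227.0]
eef_rot: [-3.141, 0.002, 0.081]
wrist_force: [-0.0, -1.2, 0.3]
finger_gap: 0.4
finger_force: 0.0
```

Emit:
send_rows([
  [[-4.5,2.2,4.2],0,1],
  [[-4.5,2.2,4.3],0,1],
  [[-8,1.3,7.9],0,1],
  [[-8.1,3.7,7.8],0,1],
  [[-7.8,6.3,7.4],0,1],
  [[-7.1,8.7,6.3],0,1],
  [[-5.8,10.9,5],0,1],
  [[-4.2,12.6,3.1],0,1],
  [[-2.5,7.1,1.9],0,1],
  [[-1.9,8.1,1.3],0,1],
  [[-1,9,0.3],0,1],
  [[0,0,0],0,1],
])

```text
clock: 10.0
eef_pos: [453.3, -69.8, 277.7]
eef_rot: [-3.141, 0.0, 0.082]
wrist_force: [-0.6, -0.4, 0.0]
finger_gap: 0.4
finger_force: 0.0
```

```bash
python3 - <<'E'
from h import *
for v in valve(("side","top","wrist")): print(v)
E
```

```text
('side', 'valve_cap', 0.84, np.float64(-78.4), [496.0, -150.0, 164.0])
('side', 'spoke', 0.94, np.float64(-75.4), [468.0, -118.0, 186.0])
('top', 'valve_cap', 0.6, np.float64(-81.0), [495.0, -156.0, 158.0])
('wrist', 'valve_cap', 0.95, np.float64(-80.2), [493.0, -153.0, 158.0])
('wrist', 'spoke', 0.81, np.float64(-80.0), [468.0, -123.0, 184.0])
```

Emit:
send_rows([
  [[0,9.7,-1],0,1],
  [[1.5,10,-2.3],0,1],
  [[3,10,-3.8],0,1],
  [[4.7,9.3,-5.4],0,1],
  [[3,4,-3.4],0,1],
  [[3.2,4,-3.5],0,1],
  [[0,0,0],0,1],
  [[-5,-5,5],0,1],
  [[-2,-3,20],0,1],
  [[0,0,30],0,1],
  [[0,0,40],0,1],
  [[0,0,0],0,1],
])

```text
clock: 11.65
eef_pos: [462.2, -32.5, 358.6]
eef_rot: [3.14, -0.008, 0.081]
wrist_force: [-0.1, 0.7, -0.6]
finger_gap: 0.3
finger_force: 0.0
```

```bash
python3 - <<'E'
from h import *
print(read_state()["eef_pos"])
for v in valve(("side","top","wrist")): print(v)
E
```

```text
[462.18885498 -32.4953302  358.55900741]
('side', 'valve_cap', 0.76, np.float64(-33.5), [458.0, -120.0, 196.0])
('side', 'spoke', 0.81, np.float64(-29.1), [450.0, -71.0, 194.0])
('top', 'valve_cap', 0.87, np.float64(-37.0), [459.0, -124.0, 194.0])
('wrist', 'valve_cap', 0.91, np.float64(-32.5), [456.0, -120.0, 198.0])
('wrist', 'spoke', 0.81, np.float64(-29.6), [453.0, -71.0, 191.0])
```

Emit:
send_rows([
  [[13,-28,0],0,1],
  [[12,-28,0],0,1],
  [[12,-28,0],0,1],
  [[12,-27,0],0,1],
  [[0,0,-20],0,1],
  [[0,0,-25],0,1],
  [[0,0,-25],0,1],
  [[0,0,-20],0,1],
  [[0,0,-17],0,1],
  [[0,0,-14],0,1],
  [[0,0,-12],0,1],
  [[0,0,0],0,1],
])

```text
clock: 13.3
eef_pos: [510.4, -142.8, 218.7]
eef_rot: [-3.14, 0.003, 0.081]
wrist_force: [-0.6, 0.2, 0.4]
finger_gap: 0.3
finger_force: 0.0
```

Emit:
send_rows([
  [[-4.5,1.5,4.2],0,1],
  [[-4.5,1.5,4.3],0,1],
  [[-4,1.3,4],0,1],
  [[-4,0.7,4],0,1],
  [[-4,1.5,4],0,1],
  [[-2,1,2],0,1],
  [[0,0,0],0,1],
])

```text
clock: 14.0
eef_pos: [487.6, -135.5, 243.4]
eef_rot: [3.141, -0.0, 0.081]
wrist_force: [1.1, -1.3, 1.8]
finger_gap: 0.5
finger_force: 0.4
```

```bash
python3 - <<'E'
from h import *
print(read_state()["eef_pos"])
for v in valve(("side","top","wrist")): print(v)
p=camera("wrist"); cv2.imwrite("pics/w2.png",p["color"])
E
```

```text
[ 487.55656207 -135.45577074  243.35295705]
('side', 'spoke', 0.92, np.float64(-6.3), [453.0, -45.0, 189.0])
('top', 'valve_cap', 0.88, np.float64(-9.5), [445.0, -91.0, 202.0])
('top', 'spoke', 0.94, np.float64(-10.0), [458.0, -52.0, 186.0])
('wrist', 'valve_cap', 0.59, np.float64(-5.4), [444.0, -86.0, 202.0])
('wrist', 'spoke', 0.89, np.float64(-4.0), [455.0, -43.0, 189.0])
```

View pics/w2.png

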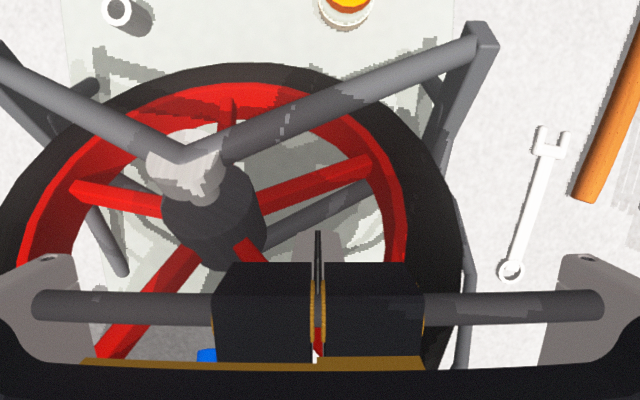

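Emit:
send_rows([
  [[-1.5,0.7,1.4],0,1],
  [[-1,0.5,1],0,1],
  [[0,0,0],0,1],
  [[5,-3,-4],0,1],
  [[4,-2,-4],0,1],
  [[0,0,20],0,1],
  [[0,0,30],0,1],
  [[0,0,40],0,1],
  [[20,-40,30],0,1],
  [[20,-40,10],0,1],
  [[0,0,0],0,1],
  [[0,0,0],0,1],
])

```text
clock: 15.7
eef_pos: [533.0, -217.0, 363.9]
eef_rot: [-3.141, 0.001, 0.08]
wrist_force: [0.2, 1.2, 0.7]
finger_gap: 0.2
finger_force: 0.0
```

```bash
python3 - <<'E'
from h import *
s=read_state(); print(s["eef_pos"],s["clock"])
for v in valve(("side","top","wrist")): print(v)
for n in("side","top","wrist"):
    p=camera(n); im=p["color"].copy()
    h=proj(p,[H])[0]
    r=regions_of("pointer",p); 
    for t in ("hub","pointer","legs_top"):
        for d in spot_point(t,p)[:1]: print(n,t,round(d["confidence"],2),w(p,d["point"]).round(1))
    for a in range(-6,7,3):
        q=H+78*(np.cos(np.radians(a))*U+np.sin(np.radians(a))*R); print(a,proj(p,[q])[0].round(1),end=" ")
    hsv=cv2.cvtColor(im,cv2.COLOR_BGR2HSV); x,y=proj(p,[H+78*U])[0].astype(int)
    m=cv2.inRange(hsv,(100,130,60),(130,255,255)); k=25 if n!="wrist" else 60
    ys,xx=np.nonzero(m[max(y-k,0):y+k,max(x-k,0):x+k]); print("\nblue",n,len(ys),xx.mean()+x-k if len(ys) else 0,ys.mean()+max(y-k,0) if len(ys) else 0)
    x,y=h.astype(int); c=im[max(0,y-70):y+90,max(0,x-100):x+100]
    cv2.imwrite(f"pics/{n}3.png",cv2.resize(c,None,fx=3.5,fy=3.5,interpolation=cv2.INTER_CUBIC) if n!="wrist" else im)
E
```

```text
[ 533.02437611 -217.0032887   363.88740148] 15.7
('side', 'valve_cap', 0.73, np.float64(-6.3), [447.0, -87.0, 205.0])
('side', 'spoke', 0.78, np.float64(-1.1), [452.0, -38.0, 187.0])
('top', 'valve_cap', 0.7, np.float64(-7.8), [444.0, -89.0, 204.0])
('top', 'spoke', 0.73, np.float64(-5.5), [454.0, -45.0, 189.0])
('wrist', 'valve_cap', 0.61, np.float64(-115.6), [637.0, -447.0, 0.0])
side hub 0.8 [497.9 -78.5 151.2]
side pointer 0.66 [363.9 -88.3 240.9]
side legs_top 0.73 [538.2 -70.4 184.6]
-6 [375.8 180.2] -3 [375.9 181.1] 0 [376.1 181.9] 3 [376.1 182.9] 6 [376.1 183.8] 
blue side 10 375.4 180.7
top hub 0.71 [503.4 -77.2 150.3]
top pointer 0.74 [363.5 -85.2 246.1]
top legs_top 0.89 [538.5 -72.  187.6]
-6 [344.6 234.5] -3 [343.2 234.7] 0 [341.7 234.8] 3 [340.3 234.9] 6 [338.9 234.9] 
blue top 13 343.53846153846155 232.84615384615384
wrist hub 0.94 [501.8 -73.4 142.7]
wrist legs_top 0.71 [539.4 -74.2 186.8]
-6 [165.8 299.5] -3 [161.3 299.8] 0 [156.9 299.8] 3 [152.5 299.6] 6 [148.2 299.1] 
blue wrist 45 162.88888888888889 290.8666666666667
```

View pics/top3.png

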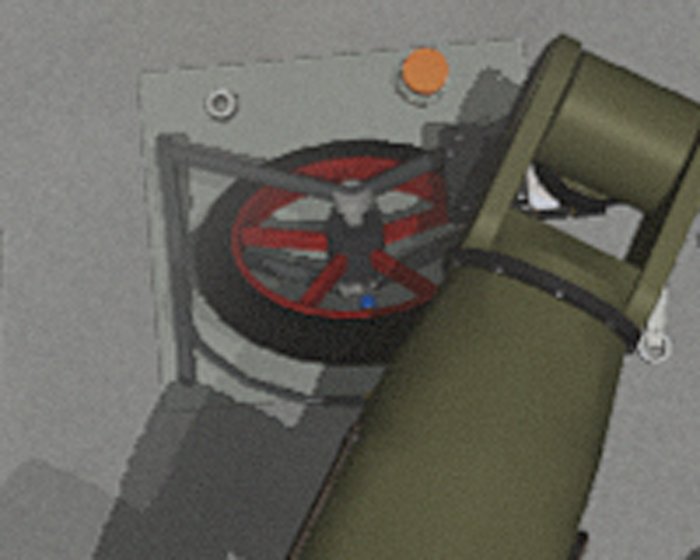

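View pics/wrist3.png

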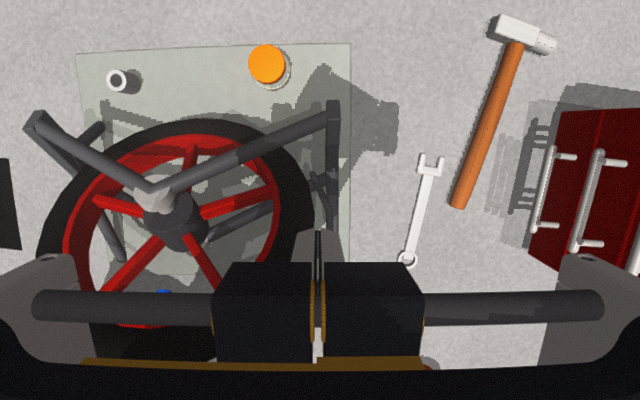

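Emit:
send_rows([
  [[0,0,25],0,1],
  [[0,0,25],0,1],
  [[-28,8,15],0,1],
  [[-28,8,15],0,1],
  [[-28,8,10],0,1],
  [[-28,8,0],0,1],
  [[-28,8,0],0,1],
  [[0,10,0],0,1],
  [[0,0,0],0,1],
  [[0,0,0],0,1],
])

```text
clock: 17.9
eef_pos: [393.5, -166.4, 455.0]
eef_rot: [-3.142, 0.0, 0.082]
wrist_force: [0.3, 0.5, -0.3]
finger_gap: 0.8
finger_force: 0.0
```

```bash
cat > m.py <<'E'
from h import *
def rect(p,n,s=3,r=160):
    P=[H+n*N+a*U+b*R for a,b in((r,-r),(r,r),(-r,r),(-r,-r))]
    q=proj(p,P).astype(np.float32)
    M=cv2.getPerspectiveTransform(q,np.float32([[0,0],[2*r*s//2,0],[2*r*s//2,2*r*s//2],[0,2*r*s//2]]))
    return cv2.warpPerspective(p["color"],M,(r*s,r*s),flags=cv2.INTER_CUBIC)
E
python3 - <<'E'
from m import *
s=read_state(); print(s["eef_pos"],s["clock"])
p=camera("wrist"); cv2.imwrite("pics/w4.png",p["color"])
T=np.linalg.inv(p["camera_from_world"]); print(T[:3,3])
a=rect(p,0); b=rect(p,-30); cv2.imwrite("pics/rect4.png",np.vstack([np.hstack([p["color"][:, :],np.zeros((400,0,3),np.uint8)])]))
for im in(a,b): cv2.line(im,(240,0),(240,479),(0,255,0),1); cv2.circle(im,(240,240),150,(0,255,0),1)
cv2.imwrite("pics/rect4.png",cv2.resize(np.hstack([a,b]),(800,400)))
for t in ("hub","pointer","legs_top","valve_cap","spoke"):
    for d in spot_point(t,p)[:1]: 
        P=w(p,d["point"]);print(t,round(d["confidence"],2),P.round(1),ang(P))
E
```

```text
[ 393.47443619 -166.44411397  455.0324121 ] 17.9
[ 461.67335796 -160.32726657  535.70964813]
hub 0.6 [502.8 -76.7 142.1] -163.6665412753604
pointer 0.91 [362.8 -93.2 245.5] -2.7292132165757916
legs_top 0.68 [539.9 -72.  187.9] -162.783972165351
valve_cap 0.55 [444.1 -81.  204. ] -1.608185860950586
spoke 0.89 [454.7 -42.7 186.3] 32.91004145418324
```

View pics/rect4.png

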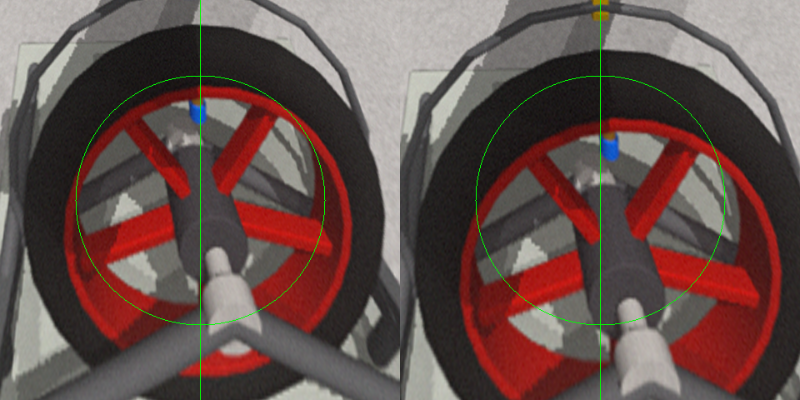

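```bash
cat >> m.py <<'E'
from scipy.optimize import minimize
def polys(p,phi,du,dr,spokes=(36,324,108,252),r0=44,r1=88,S=4):
    m=np.zeros((400*S,640*S),np.uint8)
    for o in spokes:
        t=np.radians(phi+o); e=np.cos(t)*U+np.sin(t)*R; g=-np.sin(t)*U+np.cos(t)*R
        Q=[H+du*U+dr*R+r*e+b*g+n*N for r in(r0,r1) for b in(-5,5) for n in(-8,8)]
        q=(proj(p,Q)*S).astype(np.int32); cv2.fillConvexPoly(m,cv2.convexHull(q),255)
    return cv2.resize(m,(640,400),interpolation=cv2.INTER_AREA)/255.
def band(p,r0=48,r1=84,spokes=(36,324,108,252),phi0=0):
    m=np.zeros((400,640),np.uint8)
    for o in spokes:
        A=[H+r*(np.cos(t)*U+np.sin(t)*R) for r,ts in((r0,(-16,0,16)),(r1,(16,0,-16))) for t in np.radians(np.array(ts)+o+phi0)]
        cv2.fillPoly(m,[proj(p,A).astype(np.int32)],1)
    return m>0
def fit(p,phi0=-3,**k):
    c=p["color"].astype(float); red=np.clip((c[...,2]-np.maximum(c[...,0],c[...,1])-15)/60,0,1)
    B=band(p,phi0=phi0,**k)
    f=lambda x: ((polys(p,*x,**k if 'spokes' in k else {})-red)[B]**2).mean()+2e-5*(x[1]**2+x[2]**2)
    best=min((minimize(f,[a,0,0],method="Nelder-Mead",options=dict(initial_simplex=[[a,0,0],[a+3,0,0],[a,4,0],[a,0,4]],xatol=.05,fatol=1e-6)) for a in(phi0-3,phi0,phi0+3)),key=lambda r:r.fun)
    return best.x.round(2),round(best.fun,4),red,B
E
python3 - <<'E'
from m import *
p=camera("wrist"); 
for sp in((36,324,108,252),(36,324)):
    x,fv,red,B=fit(p,spokes=sp); print(x,fv)
    if len(sp)==4: X=x
im=cv2.resize(p["color"],None,fx=4,fy=4,interpolation=cv2.INTER_CUBIC)
m=(cv2.resize(polys(p,*X),(2560,1600))>.5).astype(np.uint8)
cs,_=cv2.findContours(m,cv2.RETR_EXTERNAL,cv2.CHAIN_APPROX_NONE); cv2.drawContours(im,cs,-1,(0,255,0),1)
x,y=(proj(p,[H])[0]*4).astype(int); print(x,y)
cv2.imwrite("pics/fit4.png",im[max(0,y-350):y+250,max(0,x-400):x+400])
for n in("side","top"):
    q=camera(n); print(n,fit(q)[:2])
E
```

```text
[-3.76 -2.36 -0.48] 0.0495
[-4.91 -1.45  0.86] 0.0473
993 368
side (array([-2.94,  3.62,  3.51]), np.float64(0.1478))
top (array([-3.69, -2.76, -3.13]), np.float64(0.1675))
```

View pics/fit4.png

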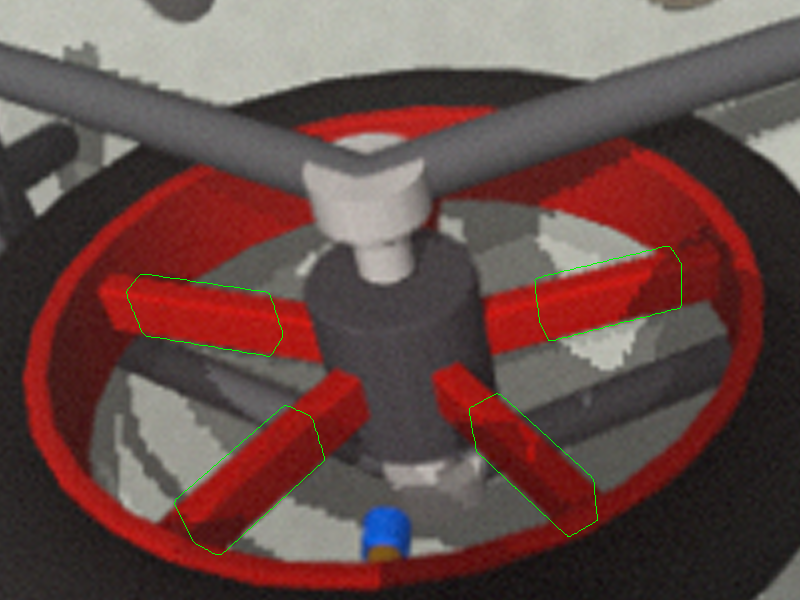

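Emit:
send_rows([
  [[25,7,0],0,1],
  [[25,7,0],0,1],
  [[25,7,-5],0,1],
  [[26,6,-30],0,1],
  [[0,0,-30],0,1],
  [[0,0,-30],0,1],
  [[0,0,-30],0,1],
  [[0,0,-30],0,1],
  [[0,0,-25],0,1],
  [[0,0,-20],0,1],
  [[0,0,-17],0,1],
  [[0,0,0],0,1],
])

```text
clock: 19.55
eef_pos: [493.3, -139.2, 236.1]
eef_rot: [-3.14, 0.003, 0.081]
wrist_force: [0.1, 1.3, 1.5]
finger_gap: 0.3
finger_force: 0.0
```

Emit:
send_rows([
  [[-3.5,2,3.5],0,1],
  [[-3,1.8,3],0,1],
  [[-2,1.2,2],0,1],
  [[-1.5,1,1.6],0,1],
  [[-1,0.6,1],0,1],
  [[0,0,0],0,1],
  [[0,0,0],0,1],
])

```text
clock: 20.25
eef_pos: [482.9, -132.8, 249.4]
eef_rot: [3.141, -0.0, 0.081]
wrist_force: [1.8, -0.4, 1.3]
finger_gap: 0.5
finger_force: 0.9
```

```bash
python3 - <<'E'
from m import *
print(read_state()["eef_pos"])
for v in valve(("top","wrist")): print(v)
q=camera("top"); print(fit(q)[:2]); 
E
```

```text
[ 482.94146027 -132.83890388  249.38683042]
('top', 'valve_cap', 0.92, np.float64(-4.8), [445.0, -85.0, 202.0])
('top', 'spoke', 0.95, np.float64(-2.9), [457.0, -43.0, 188.0])
('wrist', 'valve_cap', 0.71, np.float64(1.2), [445.0, -77.0, 200.0])
('wrist', 'spoke', 0.84, np.float64(0.9), [454.0, -36.0, 187.0])
(array([ -0.92,  30.71, -34.1 ]), np.float64(0.1668))
```

Retreat and measure from the same viewpoint as before.

Emit:
send_rows([
  [[5,-3,-5],0,1],
  [[4,-2,-4],0,1],
  [[0,0,20],0,1],
  [[0,0,35],0,1],
  [[0,0,40],0,1],
  [[0,0,40],0,1],
  [[0,0,40],0,1],
  [[0,0,40],0,1],
  [[-32,-10,0],0,1],
  [[-33,-10,0],0,1],
  [[-33,-9,0],0,1],
  [[0,0,0],0,1],
])

```text
clock: 21.8
eef_pos: [391.9, -167.5, 455.5]
eef_rot: [3.141, -0.0, 0.079]
wrist_force: [0.0, 0.6, 0.7]
finger_gap: 0.5
finger_force: 0.0
```

Emit:
send_rows([
  [[0,0,0],0,1],
  [[0,0,0],0,1],
])

```text
clock: 22.0
eef_pos: [394.6, -166.8, 454.8]
eef_rot: [-3.141, 0.001, 0.081]
wrist_force: [0.4, -0.1, -0.2]
finger_gap: 0.5
finger_force: 0.0
```

```bash
python3 - <<'E'
from m import *
print(read_state()["eef_pos"])
p=camera("wrist")
for sp in((36,324,108,252),(36,324),(108,252)): print(fit(p,phi0=-1,spokes=sp)[:2])
b=rect(p,-30); a=rect(p,0)
hsv=cv2.cvtColor(a,cv2.COLOR_BGR2HSV); m=cv2.inRange(hsv,(100,130,60),(130,255,255)); m[:, :180]=0; m[:,300:]=0; m[240:]=0
ys,xs_=np.nonzero(m); print("cap n0",xs_.mean()-240,ys.mean()-240,np.degrees(np.arctan2(xs_.mean()-240,240-ys.mean())))
hsv=cv2.cvtColor(b,cv2.COLOR_BGR2HSV); m=cv2.inRange(hsv,(20,130,60),(35,255,255)); m[40:]=0
ys,xs_=np.nonzero(m); print("pointer",xs_.mean()-240,ys.mean()-240)
for n in("side","top"):
    q=camera(n); print(n,fit(q,phi0=-1)[:2])
for v in valve(("side","top","wrist")): print(v)
cv2.line(b,(240,0),(240,479),(0,255,0),1);cv2.line(a,(240,0),(240,479),(0,255,0),1)
cv2.imwrite("pics/rect5.png",cv2.resize(np.hstack([a,b]),(800,400)))
E
```

```text
[ 394.59374546 -166.81032266  454.84444083]
(array([-1.32, -2.4 , -0.5 ]), np.float64(0.0515))
(array([-0.06, -1.79, -2.02]), np.float64(0.0462))
(array([-0.7 , -2.57,  0.52]), np.float64(0.0518))
cap n0 2.544364508393272 -104.46522781774581 1.3952253243800066
pointer 0.07552870090634656 -227.23867069486406
side (array([0.86, 4.3 , 1.8 ]), np.float64(0.1212))
top (array([-0.57, -0.4 , -1.44]), np.float64(0.1569))
('side', 'valve_cap', 0.72, np.float64(-2.3), [444.0, -82.0, 204.0])
('side', 'spoke', 0.93, np.float64(-0.3), [454.0, -39.0, 186.0])
('top', 'valve_cap', 0.61, np.float64(-3.2), [442.0, -83.0, 201.0])
('top', 'spoke', 0.78, np.float64(-3.4), [456.0, -43.0, 187.0])
('wrist', 'valve_cap', 0.68, np.float64(-0.8), [446.0, -80.0, 203.0])
('wrist', 'spoke', 0.87, np.float64(-1.8), [456.0, -42.0, 185.0])
```

View pics/rect5.png

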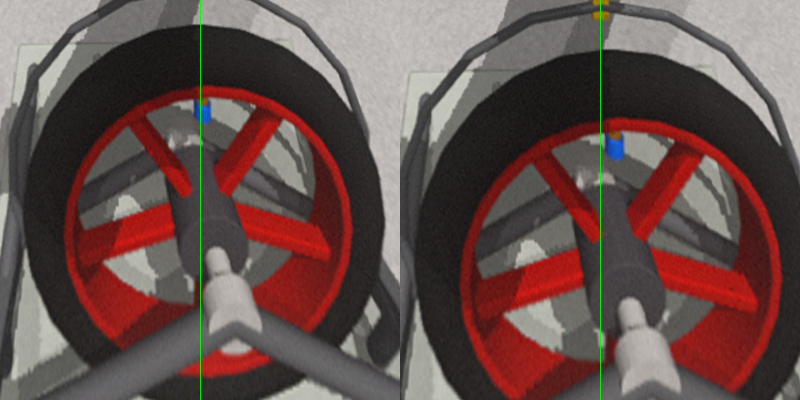

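```bash
python3 -c "
from cell import *
print(sign_off())"
```

```text
the job is handed in; nothing more can be done
None
```

I turned the wheel clockwise in three main spoke pushes and one small final nudge; the valve now stands at twelve o'clock to within about 1–2 degrees by my camera measurements, the hand is clear, and the job was handed in at about 22 s.

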